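# Put the pH meter away in the chest with the folding lid stay

### The job

Put the yellow pocket pH meter away in the blue chest: raise the lid until the folding stay on the chest's right side has locked, then lay the meter flat on the chest floor without dropping it. Then break the stay's joint at its red knuckle and lower the lid gently, never letting it fall, until it is fully shut; leave everything else on the bench where it is.

Things in the scene. Friction and masses are not known exactly. Their poses are not given: they have to be found in the camera images.
- chest: Fixed blue steel chest, 180 deep (x) x 260 wide (y) x 100 high, walls and floor 5 thick, open inside (170 x 250 x 95) under its lid. Origin: centre of its underside on the bench; x points away from its front (the handle side) to its hinge side, y to its left, z up.
- chest_floor (a point): Centre of the inner floor of the chest, 5 mm above the bench; axes as the chest's.
- lid (a joint): Angle of the 12 mm thick, 0.8 kg lid: 0 = shut, grows as it opens. The stretched stay stops it at 1.43 rad (82 degrees); locked, it rests at about 1.42. The stiff hinge (0.32 N m) holds the lid where it is left above about 0.9 rad; below about 0.7 it falls shut when let go.
- lid_hinge (a point): Middle of the lid's hinge line, on the chest's far top edge, 100 mm up; the line runs along the chest's y. Fixed while the lid moves. This point's axes turn with the lid.
- lid_handle (a point): Middle of the lid's steel bow handle's round bar (10 mm thick, 94 mm straight, along the chest's y), 45 mm in front of the lid's front edge (40 mm gap), 225 mm from the hinge line; 106 mm above the bench when shut, about 325 mm when open. The bow's two arms are 55 mm either side. The bar can turn between the fingers as the lid swings; about 5 N lifts it.
- stay_joint (a joint): Angle of the knuckle joint between the stay's two 94 mm links: 0 = folded (lid shut), 2.72 = straight, 2.97 = locked against its stop just past straight. A weak spring pulls it towards locked: raise the lid as far as it goes, ease off, and it snaps over by itself. Locked, it holds the lid up. Pushed back below about 2.2 it stays broken.
- knuckle (a point): Middle of the red round knuckle peg (24 mm diameter, 58 mm long along the chest's y) on the stay's joint, 51 mm outside the chest's right side (-y). Locked, it is about 150 mm above the bench and 80 mm in front of the hinge line. It breaks when pushed away from the chest's front and down (0.8 to 0.6) with a few newtons; 30 to 40 mm of travel leaves it broken with the lid still up.
- ph_pen: Loose yellow pocket pH meter with a grey cap, 149 long (its y), 30 wide (x), 18 high, 0.075 kg, lying on its back. Origin: centre of its underside; the yellow body is at +y, the cap at -y.
- marker: Bystander: white marker pen with black cap, 135 long, 18 thick.
- refractometer: Bystander: black hand refractometer, 192 long, 32 thick.
- ball_valve: Bystander: grey ball valve with a red handle, 132 long.
- tape_roll: Bystander: roll of beige tape, 104 across, 25 high.
- pvc_tee: Bystander: pale green pipe tee, 80 long.
- pvc_elbow: Bystander: grey pipe elbow, 58 x 58 x 41.
- stay_pivot (a point): Lower pivot of the stay, fixed on the chest's right side 130 mm in front of the hinge line and 70 mm above the bench. The knuckle swings about it on a 94 mm radius, back and down as the stay folds.
Mind the look-alikes: they are no part of the job. Of the things that look like the ph_pen, the larger one is meant.

How it is judged:
On the way, in this order (a step that is already met when the one before it is completed fails the run):
1. the lid is up and its stay has locked (value of joint stay_joint above 2.84 rad and value of joint lid above 1.3 rad), for 0.2 s.
2. the pH meter lies released on the chest floor with the stay still locked (value of joint stay_joint above 2.84 rad and z of ph_pen in the frame of chest below 0.02 m and x of ph_pen in the frame of chest between -0.085 and 0.085 m and y of ph_pen in the frame of chest between -0.125 and 0.125 m and contact force between the fingers and ph_pen below 0.1 N and linear speed of ph_pen below 0.03 m/s), for 0.2 s.
3. the stay's joint is broken with the lid still up (value of joint stay_joint below 2.3 rad and value of joint lid above 0.6 rad), for 0.2 s.
At the end, for the whole second after the job is handed in: the lid is shut (within 0.03 rad) and the pH meter lies at rest flat on the floor inside the chest (value of joint lid below 0.03 rad and z of ph_pen in the frame of chest below 0.02 m and x of ph_pen in the frame of chest between -0.085 and 0.085 m and y of ph_pen in the frame of chest between -0.125 and 0.125 m and linear speed of ph_pen below 0.02 m/s); the robot touches nothing.
It fails at once if the lid falls or is slammed (closes faster than 2 rad/s) (velocity of joint lid below -2 rad/s).
It fails at once if the pH meter is dropped into the chest (over 0.7 m/s inside it) (z of ph_pen in the frame of chest below 0.1 m and linear speed of ph_pen above 0.7 m/s and x of ph_pen in the frame of chest between -0.085 and 0.085 m and y of ph_pen in the frame of chest between -0.125 and 0.125 m).
It fails at once if a bystander is moved more than 30 mm (distance of any of marker, refractometer, ball_valve, tape_roll, pvc_tee, pvc_elbow from where it was at the start of the episode above 0.03 m).
It also fails if it takes over 72 s, if anything falls off the work surface, if the arm or the gripper's body presses on something with over 40 N, if the wrist force passes 120 N, or if a joint passes its speed limit or range.

### The arm

A 7-joint arm with a two-finger parallel gripper is mounted at the origin on a cart in front of the work surface, level with it; the furniture and walls round the work are solid. World frame = base frame: x ahead of the robot, y to its left, z up, the work surface at z = 0. Lengths are in m, angles in rad, forces in N, time in s.
With the tool pointing down it reaches from about 0.4 to 0.85 m from the base axis. Payload 10.4 kg.
Tool frame: the origin (TCP) lies midway between the tips of the shut fingers; the grasp point (between the pads) lies 19 mm behind it; z points along the fingers, y is the line along which they close (so a half turn about z gives the same grasp; the last joint's range is limited). The gripper opens to 87 mm and grips with 3 to 60 N. Pads are 19 mm wide; open, the fingers measure 117 mm over their backs; the gripper's body (75 mm by 190 mm) begins 51 mm behind the grasp point.
Start: joints at [1.178, 0.332, -0.065, 1.46, 0.022, 1.35, -0.088], TCP at [0.226, -0.583, 0.223] pointing down, gripper open.
Joint ranges: [-2.6, 2.6], [-0.5, 2.12], [-1.47, 1.34], [0.16, 2.42], [-1.27, 4.41], [0.06, 2.06], [-2.6, 2.6]. Speed limits (rad/s): [2.22, 2.22, 2.79, 2.79, 3.14, 3.14, 3.14].

### API

Orientations are given as a unit quaternion [x, y, z, w].
In Python, from bench import r gives the robot as it stands.
- The arm moves only by the tool apply_moves, never from a script. Its argument "steps" is a list of rows, each a list of 7 numbers: the turn, a rotation vector about the tool's x, y, z in rad, then the shift along the tool's x, y, z in mm, then the opening, from -1 (shut) to 1 (fully open). In form: [[ax, ay, az, x, y, z, claw], ...]. A call has 1 to 20 rows; each row is the pose to reach, as a shift and turn from the pose commanded when the call began, along the tool's axes at that moment; what a row does not reach only later rows make up. A row lasts 1/12 s, in which the tool goes at most 41.7 mm and 7.16 degrees, less where a joint would pass 70% of its speed; a pose out of reach is approached as far as the arm can. A call with a gripper value outside its range is refused whole. The fingers move at their own pace and stop on an object; "force" is the grip in N (left out, the last holds). Time passes only in rows, so rows that repeat a pose let the fingers close. It gives the time, the measured TCP pose, the force, the opening and the grip force at its end, in the units of the state.
- r.read_state(): the state, without advancing time (a new reading comes with each control period).
- r.camera(name): name is "scene" or "top"; returns a dict with "pixels" (480x640x3 uint8, red, green, blue), "z_map" (480x640 float32, m along the optical axis (not along the pixel's ray), 0 where there is no reading), "fovy" (degrees; the focal length in pixels is half the picture's height over the tangent of half this angle, whatever the lens; pixels are square), "cx", "cy" (the principal point, pixels), "k1" (the pictures are not rectified: a ray, as slopes to the right and down, at radius r is drawn at 1 + k1 r^2 times it, then the intrinsics apply), "position" and "orientation" of the camera in the world. Camera axes: x right, y down, z forward; pixel columns grow to the right and rows downward; lengths in m; the calibration is good to about 2 mm. A picture is of the moment at which its call begins.
- r.close_job(): hands the job in; it is judged then, once.
The state is a dict: "time": time; "joint_positions": joint angles; "joint_vel": joint speeds; "joint_torque": joint torques, N m; "ee_pos": TCP position; "eef_rot": TCP orientation; "ft_force": force on the tool from outside, world axes, zero at the start; "torque": the same for the moment, N m; "width": finger opening in m; "grip_force": force on a finger pad.
Only numpy, scipy, OpenCV 4.12 (cv2) and the standard library are available. Lean on these libraries where they do the work, as an engineer would, in place of code of your own. Each camera call takes 0.05 s, during which the arm holds its last target. There are 200 camera calls.

## Working session

There is one attempt and no reset: what is moved stays moved. The work goes in short steps, Python scripts to look and compute and a tool call to move; the robot and the scene stay as the last step left them, time stands still between calls to the robot, and variables do not carry over. Pictures are saved under pics/ and viewed, at most 10 in all, crops included, and the job is handed in when it is done.

Besides the shell and the picture viewer there is one more tool, called after "Call:" by a JSON object that holds its "api" and its "payload", one argument or row to a line. apply_moves: Moves the arm, as the interface text tells. Its arguments: {"type":"object","properties":{"steps":{"type":"array","items":{"type":"array","items":{"type":"number"}}},"force":{"type":"number"}},"required":["steps"]}

```bash
ls; mkdir -p pics; cat > h.py <<'E'
import numpy as np, cv2
from scipy.spatial.transform import Rotation as R
from bench import r
def K(c):
    f=240/np.tan(np.radians(c['fovy'])/2)
    return np.array([[f,0,c['cx']],[0,f,c['cy']],[0,0,1]]),np.array([c['k1'],0,0,0,0.])
def rays(c,uv):
    k,d=K(c); p=cv2.undistortPoints(np.float64(uv).reshape(-1,1,2),k,d).reshape(-1,2)
    return np.c_[p,np.ones(len(p))]
def plane(c,uv,z):
    v=rays(c,uv)@R.from_quat(c['orientation']).as_matrix().T; o=np.array(c['position'])
    return o+v*((z-o[2])/v[:,2])[:,None]
def depth(c,uv):
    uv=np.int32(uv).reshape(-1,2); z=c['z_map'][uv[:,1],uv[:,0]]
    return np.array(c['position'])+(rays(c,uv)*z[:,None])@R.from_quat(c['orientation']).as_matrix().T
def save(c,n): cv2.imwrite('pics/'+n+'.png',c['pixels'][:,:,::-1])
E
python3 - <<'E'
from h import *
for n in('scene','top'):
    c=r.camera(n); save(c,n+'0'); print(n,c['fovy'],c['cx'],c['cy'],c['k1'],c['position'],R.from_quat(c['orientation']).as_matrix().round(3).tolist())
s=r.read_state();print(s)
E
```

```text
pics
scene 48.583421861463925 322.151310797646 239.3757809179739 0.043161729787520746 [-0.60128456  0.66274241  1.3952988 ] [[-0.552, -0.57, 0.609], [-0.834, 0.386, -0.395], [-0.01, -0.726, -0.688]]
top 43.96912316388375 316.6563803093269 235.59285212394855 -0.18211495799062377 [ 0.47158186 -0.06240278  1.75533676] [[-0.026, -0.998, 0.057], [-1.0, 0.025, -0.019], [0.017, -0.057, -0.998]]
{'time': 0.1, 'joint_positions': array([ 1.17840413,  0.33278188, -0.06472502,  1.46085175,  0.02158715,
        1.34990924, -0.08850281]), 'joint_vel': array([ 2.10398586e-04, -2.27531663e-03, -6.09340862e-05, -3.84682957e-04,
       -7.59205536e-04,  1.24136425e-03,  5.25735502e-04]), 'joint_torque': array([ 1.13738039e-03, -6.24550009e+01,  2.43742601e-02, -3.90721858e+01,
       -6.15423010e-02,  3.65061325e-02,  6.23288003e-06]), 'ee_pos': array([ 0.22577735, -0.58242118,  0.22185296]), 'eef_rot': array([ 9.82951751e-01,  1.83862613e-01, -1.33498066e-04, -6.13298007e-04]), 'ft_force': array([-0.28287073, -0.528704  , -0.5602254 ]), 'torque': array([ 0.01429168, -0.0020361 , -0.0172664 ]), 'grip_force': 0.0, 'width': 0.08704155313758256}
```

View pics/scene0.png

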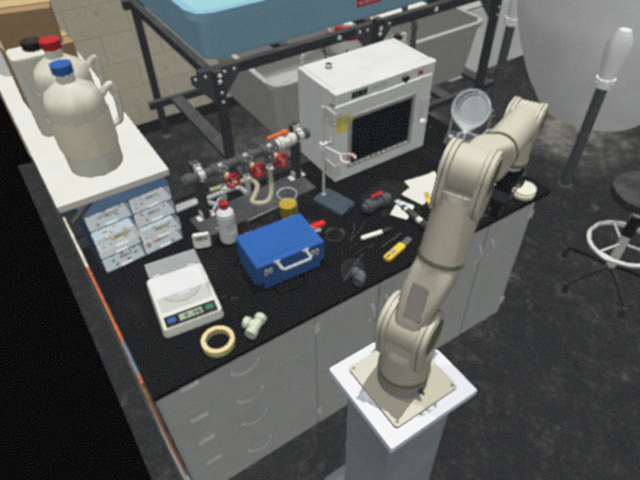

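View pics/top0.png

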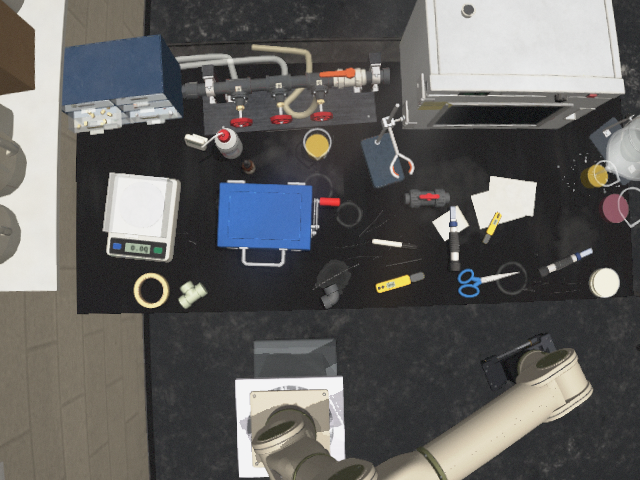

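Top view: the yellow-with-grey-cap candidates are (400,283), which is large, and (492,226), which is small and sits on paper. The description picks (400,283). The blue chest is at (265,215), its handle bar at (263,263), and the red knuckle at (328,202). In the scene view the chest is at (282,250) and the pen at (397,250).

```bash
cat > m.py <<'E'
from h import *
def comp(mask,near):
    n,l,s,ce=cv2.connectedComponentsWithStats(mask.astype(np.uint8)); 
    i=min([i for i in range(1,n) if s[i,4]>25],key=lambda i:np.hypot(*(ce[i]-near))); return l==i,s[i]
def pts(m): y,x=np.nonzero(m); return np.c_[x,y]
def px(c): 
    p=cv2.cvtColor(c['pixels'],cv2.COLOR_RGB2HSV).astype(int); return p[...,0],p[...,1],p[...,2]
E
python3 - <<'E'
from m import *
t=r.camera('top'); s=r.camera('scene')
for nm,c,ny,nb,nr in(('top',t,(395,284),(265,215),(328,202)),('scene',s,(395,252),(282,250),(318,225))):
    h,S,v=px(c)
    for lab,m,n in(('yel',(h>20)&(h<35)&(S>120)&(v>90),ny),('blue',(h>102)&(h<125)&(S>130)&(v>50),nb),('red',((h<8)|(h>172))&(S>150)&(v>80),nr)):
        k,st=comp(m,n); P=pts(k); W=depth(c,P)
        print(nm,lab,st,'med',np.median(W,0).round(4),'lo',np.percentile(W,3,0).round(3),'hi',np.percentile(W,97,0).round(3))
        if lab=='yel':
            Q=plane(c,P,.016)[:,:2]; print(cv2.minAreaRect(np.float32(Q*1000)), Q.mean(0))
        if lab=='blue' and nm=='top':
            Q=plane(c,P,.112)[:,:2]; print(cv2.minAreaRect(np.float32(Q*1000)), cv2.boxPoints(cv2.minAreaRect(np.float32(Q*1000))))
c=t;P=np.array([[x,y] for y in range(255,270) for x in range(248,280)]);W=depth(c,P)
k=W[:,2]>.08;print('handle depth',W[k].mean(0),W[k].min(0),W[k].max(0))
im=np.hstack([cv2.resize(t['pixels'][265:305,360:440],(390,195),interpolation=2),cv2.resize(t['pixels'][205:245,450:530],(390,195),interpolation=2)])
im2=cv2.resize(t['pixels'][170:275,205:355],(780,400),interpolation=2)
cv2.imwrite('pics/c1.png',np.vstack([im,im2[:,:780]])[:,:,::-1])
E
```

```text
top yel [375 275  36  18 293] med [ 0.4252 -0.3242  0.0173] lo [ 0.404 -0.363  0.009] hi [ 0.445 -0.267  0.025]
((424.2383117675781, -314.65191650390625), (30.345979690551758, 105.29993438720703), 14.481056213378906) [ 0.42481738 -0.31752126]
top blue [ 217  182   95   69 5976] med [0.6234 0.05   0.1129] lo [ 0.539 -0.071  0.105] hi [0.709 0.173 0.121]
((623.8598022460938, 50.664573669433594), (260.70428466796875, 181.6058349609375), 86.4642333984375) [[525.19073  -73.839485]
 [706.45087  -85.039406]
 [722.5289   175.16864 ]
 [541.26874  186.36856 ]]
top red [320 197  20   9 159] med [ 0.6655 -0.1325  0.0616] lo [ 0.655 -0.161  0.053] hi [ 0.676 -0.107  0.07 ]
scene yel [383 241  23  21 203] med [ 0.4161 -0.3181  0.0154] lo [ 0.397 -0.367 -0.006] hi [ 0.455 -0.264  0.026]
((418.5419006347656, -311.92218017578125), (39.7516975402832, 115.13976287841797), 14.028841972351074) [ 0.41797168 -0.31249988]
scene blue [ 236  212   89   77 3902] med [0.5892 0.0706 0.1106] lo [ 0.525 -0.068  0.004] hi [0.706 0.181 0.119]
scene red [311 219  15   8  81] med [ 0.6602 -0.1448  0.0598] lo [ 0.646 -0.201 -0.006] hi [ 0.737 -0.112  0.07 ]
handle depth [0.48993546 0.05385015 0.12401539] [ 0.47158186 -0.06240278  0.09956099] [0.49707137 0.09913001 1.75533676]
```

View pics/c1.png

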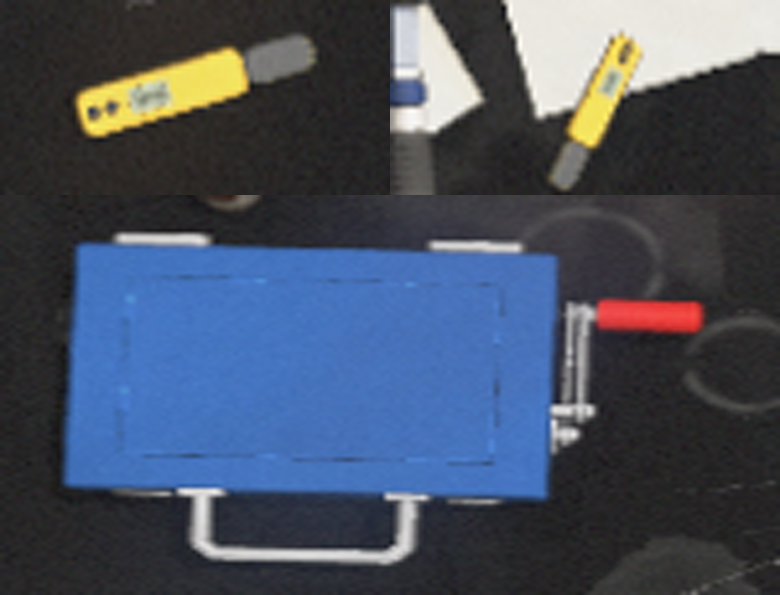

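The crop confirms the choice: the large yellow meter with a grey cap at (400,283), its cap to the right. The other one at (492,226) is clearly smaller. Next I check the handle height in both views and compute the first move.

```bash
cat > g.py <<'E'
from m import *
YAW=np.arctan2(-.0617,.998); CX=np.array([np.cos(YAW),np.sin(YAW),0]); CY=np.array([-np.sin(YAW),np.cos(YAW),0]); C0=np.array([.6239,.0507,0])
def ch(x,y,z): return C0+x*CX+y*CY+np.array([0,0,z])   # chest -> world
def lidh(a): return ch(.09-.225*np.cos(a)-.006*np.sin(a),0,.1+.225*np.sin(a)+.006*np.cos(a))
def down(head): # tool down, closing (y) along heading
    y=np.array([np.cos(head),np.sin(head),0]); z=np.array([0,0,-1.]); return R.from_matrix(np.c_[np.cross(y,z),y,z])
def move(tip,rot,base=None):
    s=r.read_state(); p,q=base or (s['ee_pos'],R.from_quat(s['eef_rot']))
    print('rot',(q.inv()*rot).as_rotvec().round(3).tolist(),'mm',(q.inv().apply(tip-p)*1000).round(1).tolist(),'ang',np.degrees((q.inv()*rot).magnitude()).round(1))
def st():
    s=r.read_state(); return s['time'],s['ee_pos'].round(4),s['ft_force'].round(1),s['width']
E
python3 - <<'E'
from g import *
print(lidh(0),lidh(1.43),YAW)
for n,box in(('top',(235,250,295,275)),('scene',(268,245,325,285))):
    c=r.camera(n);h,S,v=px(c); x0,y0,x1,y1=box
    m=np.zeros(h.shape,bool); m[y0:y1,x0:x1]=((S<70)&(v>120))[y0:y1,x0:x1]
    W=depth(c,pts(m)); L=(W-C0)@np.c_[CX,CY,[0,0,1]]
    k=(L[:,0]<-.115)&(L[:,0]>-.15)&(abs(L[:,1])<.045); print(n,k.sum(),L[k].mean(0).round(4),L[k].std(0).round(4))
    k=plane(c,pts(m),.108); L=(k-C0)@np.c_[CX,CY,[0,0,1]]; print(' plane y-range',np.percentile(L[:,1],[1,99]),L[:,0].min())
move(lidh(0)+[0,0,.10],down(YAW))
E
```

```text
[0.48915726 0.05903029 0.106     ] [0.67628475 0.04746138 0.32361552] -0.06174506074514024
top 102 [-0.1336  0.0003  0.1097] [0.0026 0.0267 0.0042]
 plane y-range [-0.05955721  0.05790742] -0.13790886137845665
scene 68 [-0.1394  0.001   0.1092] [0.0033 0.0256 0.0032]
 plane y-range [-0.09148935  0.07829131] -0.14421151690410716
rot [-0.0, -0.0, -1.139] mm [477.4, -503.1, 16.5] ang 65.3
```

Call:
{"api": "apply_moves", "payload": {
  "steps": [
    [0,0,-1.139,477,-503,16,-0.17],
    [0,0,-1.139,477,-503,16,-0.17],
    [0,0,-1.139,477,-503,16,-0.17],
    [0,0,-1.139,477,-503,16,-0.17],
    [0,0,-1.139,477,-503,16,-0.17],
    [0,0,-1.139,477,-503,16,-0.17],
    [0,0,-1.139,477,-503,16,-0.17],
    [0,0,-1.139,477,-503,16,-0.17],
    [0,0,-1.139,477,-503,16,-0.17],
    [0,0,-1.139,477,-503,16,-0.17],
    [0,0,-1.139,477,-503,16,-0.17],
    [0,0,-1.139,477,-503,16,-0.17],
    [0,0,-1.139,477,-503,16,-0.17],
    [0,0,-1.139,477,-503,16,-0.17],
    [0,0,-1.139,477,-503,16,-0.17],
    [0,0,-1.139,477,-503,16,-0.17],
    [0,0,-1.139,477,-503,16,-0.17],
    [0,0,-1.139,477,-503,16,-0.17],
    [0,0,-1.139,477,-503,16,-0.17],
    [0,0,-1.139,477,-503,16,-0.17]
  ],
  "force": 20
}}

```text
time: 1.97
ee_pos: [0.4887, 0.058, 0.2063]
eef_rot: [0.729, 0.685, -0.0, -0.0]
ft_force: [-0.1, -0.8, 0.3]
width: 0.0362
grip_force: 0.0
```

```bash
python3 - <<'E'
from g import *
print(st()); move(lidh(0)+[0,0,-.017],down(YAW))
c=r.camera('top'); cv2.imwrite('pics/a.png',cv2.resize(c['pixels'][160:340,180:420],(720,540))[:,:,::-1])
E
```

```text
(1.9667, array([0.4887, 0.058 , 0.2063]), array([-0.1, -0.8,  0.3]), 0.036171954999576955)
rot [-0.0, 0.0, -0.001] mm [1.1, 0.5, 117.3] ang 0.0
```

View pics/a.png

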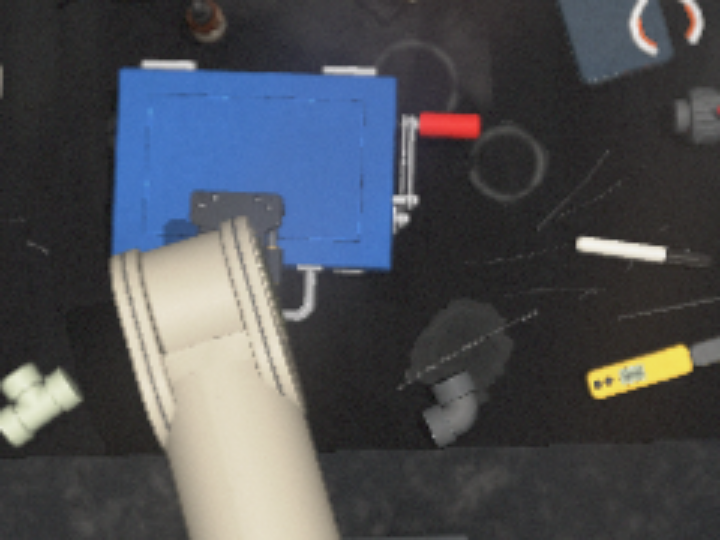

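View: the gripper sits centred over the handle, with the bar's right arm visible at (305,295). Now I descend and grip.

Call:
{"api": "apply_moves", "payload": {
  "steps": [
    [0,0,0,1,0.5,35,-0.17],
    [0,0,0,1,0.5,65,-0.17],
    [0,0,0,1,0.5,90,-0.17],
    [0,0,0,1,0.5,106,-0.17],
    [0,0,0,1,0.5,117,-0.17],
    [0,0,0,1,0.5,117,-0.17],
    [0,0,0,1,0.5,117,-1],
    [0,0,0,1,0.5,117,-1],
    [0,0,0,1,0.5,117,-1],
    [0,0,0,1,0.5,117,-1],
    [0,0,0,1,0.5,117,-1]
  ],
  "force": 15
}}

```text
time: 2.93
ee_pos: [0.488, 0.0596, 0.0899]
eef_rot: [0.729, 0.685, -0.001, -0.001]
ft_force: [-21.3, 0.2, 15.2]
width: 0.0107
grip_force: 10.2
```

```bash
python3 - <<'E'
from g import *
print(st()); s=r.read_state(); q=R.from_quat(s['eef_rot'])
for a in np.linspace(.08,1.46,19): print(round(a,2),(q.inv().apply(lidh(a)-lidh(0))*1000).round(0).tolist())
E
```

```text
(2.9333, array([0.488 , 0.0596, 0.0899]), array([-21.3,   0.2,  15.2]), 0.010666338289404697)
0.08 [-0.0, 0.0, -18.0]
0.16 [-0.0, 2.0, -35.0]
0.23 [-0.0, 5.0, -52.0]
0.31 [-0.0, 9.0, -68.0]
0.39 [-0.0, 14.0, -84.0]
0.46 [-0.0, 21.0, -100.0]
0.54 [-0.0, 29.0, -115.0]
0.62 [-0.0, 38.0, -129.0]
0.69 [-0.0, 48.0, -143.0]
0.77 [-0.0, 59.0, -155.0]
0.85 [-0.0, 71.0, -167.0]
0.92 [-0.0, 84.0, -177.0]
1.0 [-0.0, 98.0, -187.0]
1.08 [-0.0, 112.0, -195.0]
1.15 [-0.0, 128.0, -203.0]
1.23 [-0.0, 144.0, -209.0]
1.31 [-0.0, 160.0, -213.0]
1.38 [-0.0, 177.0, -217.0]
1.46 [-0.0, 193.0, -219.0]
```

Call:
{"api": "apply_moves", "payload": {
  "steps": [
    [0,0,0,0,-1.5,-9,-1],
    [0,0,0,0,-1.5,-18,-1],
    [0,0,0,0,0,-35,-1],
    [0,0,0,0,3,-52,-1],
    [0,0,0,0,7,-68,-1],
    [0,0,0,0,12,-84,-1],
    [0,0,0,0,19,-100,-1],
    [0,0,0,0,27,-115,-1],
    [0,0,0,0,36,-129,-1],
    [0,0,0,0,46,-143,-1],
    [0,0,0,0,57,-155,-1],
    [0,0,0,0,69,-167,-1],
    [0,0,0,0,82,-177,-1],
    [0,0,0,0,96,-187,-1],
    [0,0,0,0,110,-195,-1],
    [0,0,0,0,126,-203,-1],
    [0,0,0,0,142,-209,-1],
    [0,0,0,0,150,-211,-1],
    [0,0,0,0,150,-211,-1]
  ]
}}

```text
time: 4.52
ee_pos: [0.6407, 0.0497, 0.3041]
eef_rot: [0.729, 0.684, 0.001, 0.001]
ft_force: [-2.9, -4.4, 13.5]
width: 0.0092
grip_force: 15.0
```

```bash
python3 - <<'E'
from g import *
print(st(),r.read_state()['grip_force']); s=r.read_state(); q=R.from_quat(s['eef_rot'])
d=s['ee_pos']+[0,0,.019]-ch(.09,0,.1); print('lid ang',np.arctan2(d[2],-d@CX)-.006/.225, np.linalg.norm(d))
E
```

```text
(4.5167, array([0.6407, 0.0497, 0.3041]), array([-2.9, -4.4, 13.5]), 0.009180866694486776) 14.99484434723854
lid ang 1.2270312980536466 0.23479127384267007
```

```bash
python3 - <<'E'
from g import *
c=r.camera('scene'); cv2.imwrite('pics/b.png',cv2.resize(c['pixels'][120:300,200:440],(800,600),interpolation=2)[:,:,::-1])
E
```

```text
(no output)
```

View pics/b.png

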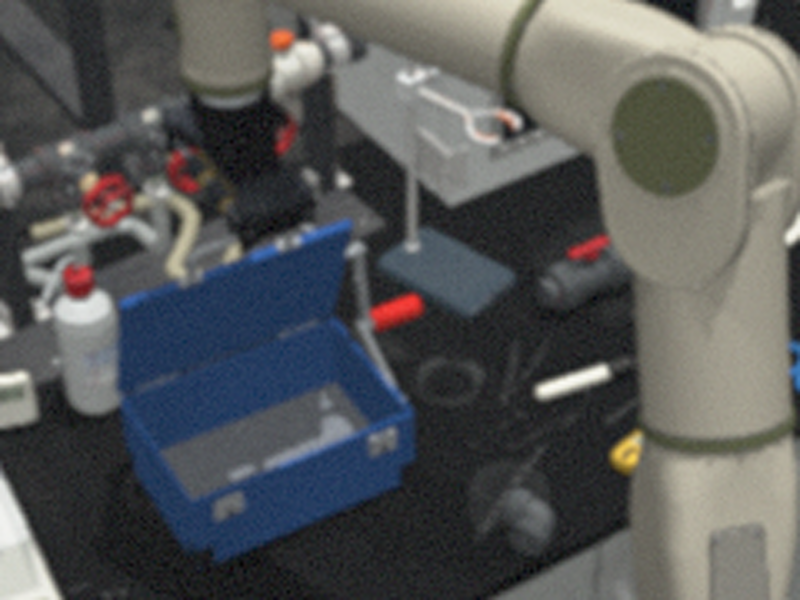

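View: the lid is nearly up, the stay is not yet straight, and the gripper is still on the handle. I regrip slightly deeper and push on to the stop.

Call:
{"api": "apply_moves", "payload": {
  "steps": [
    [0,0,0,0,0,0,-0.6],
    [0,0,0,0,0,4,-0.6],
    [0,0,0,0,0,8,-0.6],
    [0,0,0,0,0,8,-1],
    [0,0,0,0,0,8,-1],
    [0,0,0,0,0,8,-1],
    [0,0,0,0,9,5,-1],
    [0,0,0,0,18,3,-1],
    [0,0,0,0,26,1,-1],
    [0,0,0,0,33,-1,-1],
    [0,0,0,0,38,-2,-1],
    [0,0,0,0,41,-2.5,-1],
    [0,0,0,0,44,-3,-1],
    [0,0,0,0,46,-3,-1]
  ],
  "force": 15
}}

```text
time: 5.73
ee_pos: [0.6853, 0.0473, 0.303]
eef_rot: [0.729, 0.685, -0.0, -0.0]
ft_force: [3.0, 0.3, -8.1]
width: 0.0097
grip_force: 15.0
```

```bash
cat > k.py <<'E'
from g import *
def knuckle():
    out=[]
    for n in('top','scene'):
        c=r.camera(n);h,S,v=px(c); m=((h<8)|(h>172))&(S>150)&(v>70); P=pts(m); W=depth(c,P); L=(W-C0)@np.c_[CX,CY,[0,0,1]]
        k=(L[:,0]>-.08)&(L[:,0]<.12)&(L[:,1]<-.14)&(L[:,1]>-.23)&(L[:,2]>.03)&(L[:,2]<.2)
        print('knuckle chest',n,k.sum(),np.median(L[k],0).round(4),L[k].max(0).round(3))
E
python3 - <<'E'
from k import *
print(st()); knuckle()
E
```

```text
(5.7333, array([0.6853, 0.0473, 0.303 ]), array([ 3. ,  0.3, -8.1]), 0.00970869197418026)
knuckle chest top 178 [ 0.0239 -0.1803  0.1487] [ 0.037 -0.153  0.159]
knuckle chest scene 94 [ 0.0035 -0.18    0.1553] [ 0.025 -0.154  0.168]
```

Call:
{"api": "apply_moves", "payload": {
  "steps": [
    [0,0,0,0,3,0,-1],
    [0,0,0,0,6,0,-1],
    [0,0,0,0,9,0,-1],
    [0,0,0,0,9,0,-1],
    [0,0,0,0,9,0,-1]
  ]
}}

```text
time: 6.25
ee_pos: [0.6891, 0.0471, 0.3034]
eef_rot: [0.728, 0.685, -0.005, -0.003]
ft_force: [-30.4, -3.4, 1.9]
width: 0.0095
grip_force: 15.0
```

```bash
python3 - <<'E'
from k import *
print(st()); knuckle()
E
```

```text
(6.25, array([0.6891, 0.0471, 0.3034]), array([-30.4,  -3.4,   1.9]), 0.009486233501261487)
knuckle chest top 176 [ 0.0203 -0.1802  0.1523] [ 0.033 -0.153  0.163]
knuckle chest scene 93 [ 0.01   -0.182   0.1506] [ 0.024 -0.152  0.162]
```

At the stop (-30 N). I ease off so it can snap over.

Call:
{"api": "apply_moves", "payload": {
  "steps": [
    [0,0,0,0,-4,0,-1],
    [0,0,0,0,-6,0,-1],
    [0,0,0,0,-6,0,-0.6],
    [0,0,0,0,-6,0,-0.5],
    [0,0,0,0,-6,0,-0.4],
    [0,0,0,0,-6,0,-0.4]
  ]
}}

```text
time: 6.85
ee_pos: [0.6885, 0.0475, 0.3046]
eef_rot: [0.729, 0.685, 0.001, 0.001]
ft_force: [1.1, -0.0, 0.0]
width: 0.0238
grip_force: 0.0
```

```bash
python3 - <<'E'
from k import *
print(st()); knuckle()
E
```

```text
(6.85, array([0.6885, 0.0475, 0.3046]), array([ 1.1, -0. ,  0. ]), 0.02378896306226346)
knuckle chest top 180 [ 0.0099 -0.1821  0.1601] [ 0.022 -0.153  0.172]
knuckle chest scene 96 [ 0.0005 -0.1809  0.1579] [ 0.019 -0.152  0.167]
```

The knuckle is at chest (0.010, -0.181) with its top at about 0.160, so the stay is locked. Next: up, and over to the pen.

```bash
python3 - <<'E'
from g import *
ax=np.radians(14.48); move(np.array([.4235,-.3145,.10]),down(ax))
E
```

```text
rot [0.002, -0.0, -0.315] mm [-377.7, -242.4, 203.7] ang 18.0
```

Call:
{"api": "apply_moves", "payload": {
  "steps": [
    [0,0,0,0,0,-20,-0.4],
    [0,0,0,0,0,-50,-0.3],
    [0,0,0,0,0,-85,0],
    [0,0,-0.1,-25,-35,-85,0.38],
    [0,0,-0.2,-55,-60,-85,0.38],
    [0,0,-0.3,-85,-85,-85,0.38],
    [0,0,-0.315,-115,-105,-75,0.38],
    [0,0,-0.315,-145,-120,-60,0.38],
    [0,0,-0.315,-175,-135,-40,0.38],
    [0,0,-0.315,-200,-150,-15,0.38],
    [0,0,-0.315,-378,-242,204,0.38],
    [0,0,-0.315,-378,-242,204,0.38],
    [0,0,-0.315,-378,-242,204,0.38],
    [0,0,-0.315,-378,-242,204,0.38],
    [0,0,-0.315,-378,-242,204,0.38],
    [0,0,-0.315,-378,-242,204,0.38],
    [0,0,-0.315,-378,-242,204,0.38],
    [0,0,-0.315,-378,-242,204,0.38],
    [0,0,-0.315,-378,-242,204,0.38],
    [0,0,-0.315,-378,-242,204,0.38]
  ]
}}

```text
time: 8.62
ee_pos: [0.4241, -0.3146, 0.1004]
eef_rot: [0.612, 0.791, 0.0, 0.001]
ft_force: [0.4, 0.4, 0.5]
width: 0.0603
grip_force: 0.0
```

```bash
python3 - <<'E'
from k import *
print(st()); knuckle()
c=r.camera('scene');h,S,v=px(c)
# lid handle bar, unoccluded now?
c=r.camera('top'); m=np.zeros(c['z_map'].shape,bool); 
h,S,v=px(c); P=pts((S<70)&(v>110)); W=depth(c,P); L=(W-C0)@np.c_[CX,CY,[0,0,1]]
k=(abs(L[:,0]-.05)<.08)&(abs(L[:,1])<.045)&(L[:,2]>.25); print('bar',k.sum(),np.median(L[k],0))
move(np.array([.4235,-.3145,.003]),down(np.radians(14.48)))
E
```

```text
(8.6167, array([ 0.4241, -0.3146,  0.1004]), array([0.4, 0.4, 0.5]), 0.06028048699584696)
knuckle chest top 181 [ 0.0099 -0.1809  0.1588] [ 0.023 -0.153  0.172]
knuckle chest scene 98 [ 0.0004 -0.1797  0.1569] [ 0.02  -0.151  0.171]
bar 153 [ 6.12124698e-02 -7.68877167e-05  3.26889048e-01]
rot [0.002, 0.002, 0.002] mm [0.4, -1.3, 98.0] ang 0.2
```

Call:
{"api": "apply_moves", "payload": {
  "steps": [
    [0,0,0,0,-1,35,0.38],
    [0,0,0,0,-1,65,0.38],
    [0,0,0,0,-1,85,0.38],
    [0,0,0,0,-1,97,0.38],
    [0,0,0,0,-1,97,0.38],
    [0,0,0,0,-1,97,-1],
    [0,0,0,0,-1,97,-1],
    [0,0,0,0,-1,97,-1],
    [0,0,0,0,-1,97,-1],
    [0,0,0,0,-1,97,-1],
    [0,0,0,0,-1,97,-1],
    [0,0,0,0,-1,80,-1],
    [0,0,0,0,-1,50,-1],
    [0,0,0,0,-1,10,-1],
    [0,0,0,0,-1,-30,-1],
    [0,0,0,0,-1,-60,-1],
    [0,0,0,0,-1,-80,-1],
    [0,0,0,0,-1,-80,-1]
  ],
  "force": 25
}}

```text
time: 10.32
ee_pos: [0.4241, -0.3164, 0.1844]
eef_rot: [0.612, 0.791, -0.0, 0.004]
ft_force: [0.8, -0.5, -0.2]
width: 0.0297
grip_force: 25.0
```

```bash
sed -i 's/-.006\*np.sin(a),0/+.006*np.sin(a),0/' g.py; cat > pen.py <<'E'
from g import *
def pen():
    s=r.read_state(); c=r.camera('top'); h,S,v=px(c); W=depth(c,(P:=pts((h>20)&(h<35)&(S>120)&(v>80))))
    k=(np.linalg.norm((W-s['ee_pos'])[:,:2],axis=1)<.12)&(abs(W[:,2]-s['ee_pos'][2])<.06)
    k=W[k]; rc=cv2.minAreaRect(np.float32(k[:,:2]*1000)); print('yellow',len(k),rc,np.median(k,0),'std z',np.percentile(k[:,2],[5,95]))
    return k
E
python3 - <<'E'
from pen import *
print(st()); k=pen()
E
```

```text
(10.3167, array([ 0.4241, -0.3164,  0.1844]), array([ 0.8, -0.5, -0.2]), 0.029660969149927257)
yellow 98 ((416.9009704589844, -279.30902099609375), (27.821012496948242, 29.751266479492188), 15.01968765258789) [ 0.41788587 -0.27807297  0.19935904] std z [0.1920113  0.20607157]
```

```bash
python3 - <<'E'
from g import *
o=down(YAW+np.pi/2); move(ch(-.19,0,.16),o); print(ch(-.19,0,.16))
E
```

```text
rot [-0.001, 0.005, -1.256] mm [363.6, 105.4, 20.6] ang 72.0
[0.43426207 0.06242411 0.16      ]
```

Call:
{"api": "apply_moves", "payload": {
  "steps": [
    [0,0,-0.12,30,9,5,-1],
    [0,0,-0.24,60,18,8,-1],
    [0,0,-0.36,90,26,10,-1],
    [0,0,-0.48,120,35,12,-1],
    [0,0,-0.6,150,44,14,-1],
    [0,0,-0.72,180,52,16,-1],
    [0,0,-0.84,210,61,18,-1],
    [0,0,-0.96,240,70,20,-1],
    [0,0,-1.08,270,78,20,-1],
    [0,0,-1.2,300,87,20,-1],
    [0,0.003,-1.256,330,96,20,-1],
    [0,0.005,-1.256,350,102,20,-1],
    [0,0.005,-1.256,364,105,20,-1],
    [0,0.005,-1.256,364,105,20,-1],
    [0,0.005,-1.256,364,105,20,-1]
  ]
}}

```text
time: 11.62
ee_pos: [0.432, 0.0637, 0.1586]
eef_rot: [0.03, 1.0, 0.002, -0.003]
ft_force: [-0.4, -0.6, -0.7]
width: 0.0297
grip_force: 25.0
```

```bash
python3 - <<'E'
from pen import *
print(st(),r.read_state()['joint_positions'].round(2)); k=pen()
o=down(YAW+np.pi/2)
for x,z in((-.19,.13),(-.025,.13),(-.025,.012),(-.025,.009)): move(ch(x,0,z),o)
E
```

```text
(11.6167, array([0.432 , 0.0637, 0.1586]), array([-0.4, -0.6, -0.7]), 0.02973056148020606) [ 0.81  0.03 -1.04  1.97  0.02  1.16  1.27]
  return _methods._mean(a, axis=axis, dtype=dtype,
  ret = um.true_divide(
Traceback (most recent call last):
  File "pen.py", line 5, in pen
    k=W[k]; rc=cv2.minAreaRect(np.float32(k[:,:2]*1000)); print('yellow',len(k),rc,np.median(k,0),'std z',np.percentile(k[:,2],[5,95]))
                                                                                                          ~~~~~~~~~~~~~^^^^^^^^^^^^^^^
IndexError: index -1 is out of bounds for axis 0 with size 0
```

```bash
python3 - <<'E'
from pen import *
o=down(YAW+np.pi/2)
for x,z in((-.19,.13),(-.025,.13),(-.025,.012),(-.025,.009)): move(ch(x,0,z),o)
c=r.camera('scene'); cv2.imwrite('pics/d.png',cv2.resize(c['pixels'][120:300,200:440],(800,600),interpolation=2)[:,:,::-1])
E
```

```text
rot [0.003, -0.005, -0.0] mm [-2.3, -0.3, 28.7] ang 0.3
rot [0.003, -0.005, -0.0] mm [-167.3, -0.3, 27.9] ang 0.3
rot [0.003, -0.005, -0.0] mm [-167.9, -0.6, 145.9] ang 0.3
rot [0.003, -0.005, -0.0] mm [-167.9, -0.6, 148.9] ang 0.3
```

View pics/d.png

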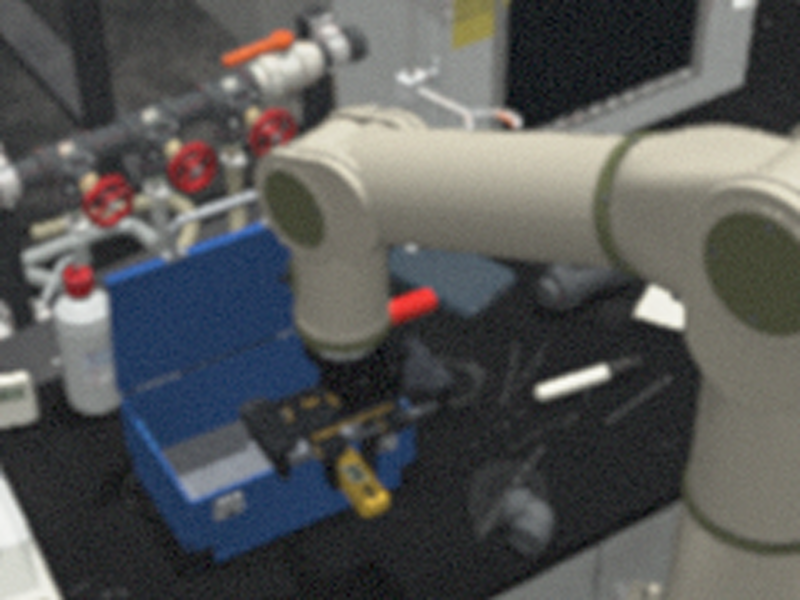

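View: the pen is level in the gripper in front of the chest, yellow end toward the camera at (365,490), and the lid is up. The wrist housing at (320,190) will come close to the lid, so I measure how far it overhangs.

```bash
python3 - <<'E'
from g import *
s=r.read_state(); A=np.c_[CX,CY,[0,0,1]]
for n in('top','scene'):
    c=r.camera(n); P=np.array([[x,y] for y in range(0,480,2) for x in range(0,640,2)]); L=(depth(c,P)-s['ee_pos'])@A
    k=(abs(L[:,1])<.12)&(abs(L[:,0])<.3)&(c['z_map'][P[:,1],P[:,0]]>0)
    L=L[k]
    for z0 in np.arange(.06,.5,.04):
        m=L[(L[:,2]>z0)&(L[:,2]<z0+.04)&(L[:,0]<.12)]
        if len(m)>5: print(n,z0.round(2),len(m),'x',np.percentile(m[:,0],[1,99]).round(3),'y',np.percentile(m[:,1],[1,99]).round(3))
E
```

```text
top 0.06 10 x [-0.032  0.034] y [-0.066 -0.048]
top 0.1 135 x [-0.031  0.04 ] y [-0.094  0.092]
top 0.14 30 x [-0.013  0.039] y [-0.051 -0.035]
top 0.3 7 x [-0.043  0.043] y [-0.065 -0.041]
top 0.34 72 x [-0.048  0.064] y [-0.067  0.056]
top 0.38 625 x [-0.102  0.051] y [-0.077  0.048]
top 0.42 563 x [-0.194 -0.039] y [-0.107  0.005]
top 0.46 594 x [-0.272 -0.124] y [-0.116 -0.022]
scene 0.06 102 x [-0.043  0.025] y [-0.089  0.09 ]
scene 0.1 191 x [-0.038  0.034] y [-0.094  0.091]
scene 0.14 53 x [-0.041 -0.004] y [-0.05   0.033]
scene 0.18 56 x [-0.044  0.007] y [-0.031  0.039]
scene 0.22 82 x [-0.042  0.009] y [-0.034  0.041]
scene 0.26 73 x [-0.043  0.015] y [-0.036  0.043]
scene 0.3 55 x [-0.07   0.026] y [-0.007  0.055]
scene 0.34 113 x [-0.137  0.03 ] y [-0.015  0.055]
scene 0.38 266 x [-0.213  0.032] y [-0.058  0.049]
scene 0.42 249 x [-0.292 -0.048] y [-0.055  0.006]
scene 0.46 225 x [-0.299 -0.135] y [-0.078 -0.021]
```

Clearance is fine: the overhang is only above 0.35 m and reaches chest x of at most 0.04, while the bar is at 0.056. I insert.

Call:
{"api": "apply_moves", "payload": {
  "steps": [
    [0,0,0,-5,0,15,-1],
    [0.003,-0.005,0,-20,0,28,-1],
    [0.003,-0.005,0,-50,0,28,-1],
    [0.003,-0.005,0,-85,0,28,-1],
    [0.003,-0.005,0,-120,0,28,-1],
    [0.003,-0.005,0,-150,0,28,-1],
    [0.003,-0.005,0,-165,0,28,-1],
    [0.003,-0.005,0,-168,0,28,-1],
    [0.003,-0.005,0,-168,0,30,-1],
    [0.003,-0.005,0,-168,0,50,-1]
  ]
}}

```text
time: 12.65
ee_pos: [0.6011, 0.0536, 0.1113]
eef_rot: [0.031, 1.0, 0.0, 0.003]
ft_force: [0.4, 0.8, -0.9]
width: 0.0298
grip_force: 25.0
```

```bash
python3 - <<'E'
from g import *
print(st()); o=down(YAW+np.pi/2)
for z in(.03,.012,.008): move(ch(-.025,0,z),o)
c=r.camera('scene'); cv2.imwrite('pics/e.png',cv2.resize(c['pixels'][150:300,210:410],(800,600),interpolation=2)[:,:,::-1])
E
```

```text
(12.65, array([0.6011, 0.0536, 0.1113]), array([ 0.4,  0.8, -0.9]), 0.02977661887410992)
rot [0.0, 0.005, -0.0] mm [2.5, -1.5, 81.3] ang 0.3
rot [0.0, 0.005, -0.0] mm [2.6, -1.5, 99.3] ang 0.3
rot [0.0, 0.005, -0.0] mm [2.6, -1.5, 103.3] ang 0.3
```

View pics/e.png

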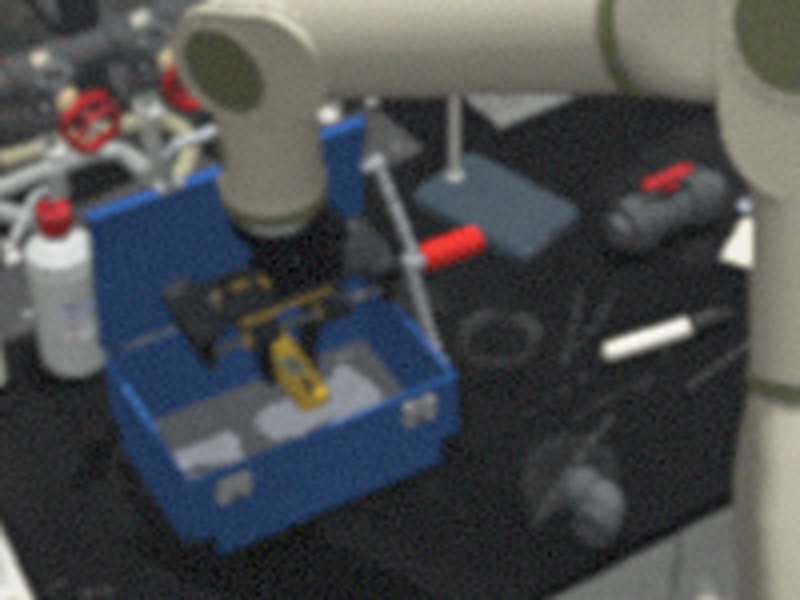

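View: the pen is held level over the chest opening, yellow end at (315,395), clear of the walls. I lower it.

Call:
{"api": "apply_moves", "payload": {
  "steps": [
    [0,0,0,2,-1,15,-1],
    [0,0.004,0,2,-1,32,-1],
    [0,0.004,0,2,-1,50,-1],
    [0,0.004,0,2,-1,67,-1],
    [0,0.004,0,2,-1,82,-1],
    [0,0.004,0,2,-1,92,-1],
    [0,0.004,0,2,-1,98,-1],
    [0,0.004,0,2,-1,100,-1],
    [0,0.004,0,2,-1,102,-1],
    [0,0.004,0,2,-1,102,-1]
  ]
}}

```text
time: 13.53
ee_pos: [0.5985, 0.0524, 0.008]
eef_rot: [0.031, 1.0, -0.0, -0.001]
ft_force: [-0.5, 0.9, -1.2]
width: 0.0298
grip_force: 25.0
```

Call:
{"api": "apply_moves", "payload": {
  "steps": [
    [0,0,0,0,0,1,-1],
    [0,0,0,0,0,2,-1],
    [0,0,0,0,0,2,-1]
  ]
}}

```text
time: 13.78
ee_pos: [0.5988, 0.0525, 0.0078]
eef_rot: [0.031, 1.0, -0.001, -0.001]
ft_force: [-12.5, -3.3, 24.8]
width: 0.0296
grip_force: 25.0
```

Floor contact at 25 N. I release and lift.

Call:
{"api": "apply_moves", "payload": {
  "steps": [
    [0,0,0,0,0,0.5,-1],
    [0,0,0,0,0,0,-0.2],
    [0,0,0,0,0,0,0],
    [0,0,0,0,0,0,0.1],
    [0,0,0,0,0,0,0.1],
    [0,0,0,0,0,-5,0.1],
    [0,0,0,0,0,-25,0.1],
    [0,0,0,0,0,-50,0.1],
    [0,0,0,0,0,-80,0.1],
    [0,0,0,0,0,-115,0.1],
    [0,0,0,15,0,-145,0.1],
    [0,0,0,40,0,-175,0.1],
    [0,0,0,70,0,-200,0.1],
    [0,0,0,100,0,-220,0.1],
    [0,0,0,135,0,-235,0.1],
    [0,0,0,160,0,-240,0.1],
    [0,0,0,160,0,-240,0.1]
  ]
}}

```text
time: 15.2
ee_pos: [0.4365, 0.0637, 0.2475]
eef_rot: [0.03, 1.0, -0.004, 0.001]
ft_force: [0.3, -0.3, 0.3]
width: 0.0478
grip_force: 0.0
```

```bash
python3 - <<'E'
from k import *
print(st(),r.read_state()['joint_positions'].round(2)); knuckle()
for n in('top','scene'):
    c=r.camera(n);h,S,v=px(c);P=pts((h>20)&(h<35)&(S>110)&(v>60)); L=(depth(c,P)-C0)@np.c_[CX,CY,[0,0,1]]
    k=(abs(L[:,0])<.085)&(abs(L[:,1])<.12); print(n,k.sum()); 
    if k.sum()>8: print(np.median(L[k],0).round(4),np.percentile(L[k],2,0).round(3),np.percentile(L[k],98,0).round(3))
for x,z in((-.2,.26),(.006,.26),(.006,.135)): move(ch(x,-.19,z),down(YAW))
E
```

```text
(15.2, array([0.4365, 0.0637, 0.2475]), array([ 0.3, -0.3,  0.3]), 0.047792317872119204) [ 0.89 -0.08 -1.07  1.83 -0.07  1.35  1.35]
knuckle chest top 182 [ 0.01   -0.1811  0.1602] [ 0.022 -0.153  0.169]
  return _methods._mean(a, axis=axis, dtype=dtype,
  ret = um.true_divide(
Traceback (most recent call last):
  File "k.py", line 7, in knuckle
    print('knuckle chest',n,k.sum(),np.median(L[k],0).round(4),L[k].max(0).round(3))
                                                               ~~~~~~~~^^^
ValueError: zero-size array to reduction operation maximum which has no identity
```

```bash
python3 - <<'E'
from k import *
for n in('top','scene'):
    c=r.camera(n);h,S,v=px(c);P=pts((h>20)&(h<35)&(S>110)&(v>60)); L=(depth(c,P)-C0)@np.c_[CX,CY,[0,0,1]]
    k=(abs(L[:,0])<.085)&(abs(L[:,1])<.12); print(n,k.sum()); 
    if k.sum()>8: print(np.median(L[k],0).round(4),np.percentile(L[k],2,0).round(3),np.percentile(L[k],98,0).round(3))
for x,z in((-.1,.27),(.010,.25),(.010,.133)): move(ch(x,-.193,z),down(YAW))
E
```

```text
top 265
[-0.0165 -0.0017  0.0233] [-0.074 -0.015  0.014] [0.024 0.012 0.032]
scene 61
[0.0059 0.0008 0.0225] [-0.014 -0.015  0.011] [0.03  0.012 0.03 ]
rot [-0.002, -0.002, 1.57] mm [-84.7, -192.8, -25.0] ang 90.0
rot [-0.002, -0.002, 1.57] mm [-194.8, -192.7, -5.3] ang 90.0
rot [-0.002, -0.002, 1.57] mm [-195.1, -192.7, 111.7] ang 90.0
```

The pen lies flat on the chest floor, its top at about 0.023. Next the knuckle: first above and in front of it, then over it.

Call:
{"api": "apply_moves", "payload": {
  "steps": [
    [0,0,0.12,0,-20,-8,0],
    [0,0,0.24,0,-45,-16,0],
    [0,0,0.36,0,-75,-25,0],
    [0,0,0.48,0,-105,-25,0],
    [0,0,0.6,-10,-135,-25,0],
    [0,0,0.72,-25,-160,-25,0],
    [0,0,0.84,-45,-180,-25,0],
    [0,0,0.96,-60,-193,-25,0],
    [0,0,1.08,-75,-193,-25,0],
    [0,0,1.2,-85,-193,-25,0],
    [0,0,1.32,-85,-193,-25,0],
    [0,0,1.44,-85,-193,-25,0],
    [0,0,1.57,-85,-193,-25,0],
    [0,0,1.57,-85,-193,-25,0],
    [0,0,1.57,-120,-193,-20,0],
    [0,0,1.57,-160,-193,-10,0],
    [0,0,1.57,-195,-193,-5,0],
    [0,0,1.57,-195,-193,-5,0],
    [0,0,1.57,-195,-193,-5,0]
  ]
}}

```text
time: 16.98
ee_pos: [0.6228, -0.1416, 0.246]
eef_rot: [0.727, 0.687, -0.001, -0.004]
ft_force: [-0.0, -0.6, 0.9]
width: 0.0437
grip_force: 0.0
```

```bash
python3 - <<'E'
from g import *
print(st(),r.read_state()['joint_positions'].round(2)); move(ch(.010,-.193,.133),down(YAW))
c=r.camera('scene'); cv2.imwrite('pics/f.png',cv2.resize(c['pixels'][130:280,220:420],(800,600),interpolation=2)[:,:,::-1])
E
```

```text
(16.9833, array([ 0.6228, -0.1416,  0.246 ]), array([-0. , -0.6,  0.9]), 0.04369988611767724) [ 0.73  0.48 -0.83  1.34  0.34  1.47 -0.12]
rot [-0.008, -0.004, 0.006] mm [-1.4, 0.1, 112.9] ang 0.6
```

View pics/f.png

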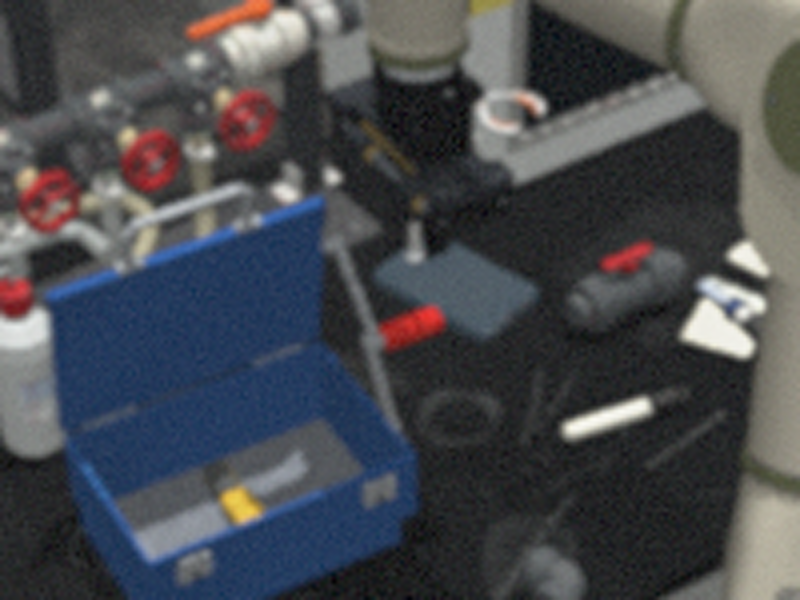

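View: the pen is on the chest floor at (240,505), the stay is locked with the red peg at (412,328), and the gripper is above it. I descend, straddling the peg.

Call:
{"api": "apply_moves", "payload": {
  "steps": [
    [0,0,0,-1,0,25,0],
    [-0.006,-0.003,0.005,-1,0,50,0],
    [-0.006,-0.003,0.005,-1,0,72,0],
    [-0.006,-0.003,0.005,-1,0,92,0],
    [-0.006,-0.003,0.005,-1,0,106,0],
    [-0.006,-0.003,0.005,-1,0,112,0],
    [-0.006,-0.003,0.005,-1,0,112,0]
  ]
}}

```text
time: 17.62
ee_pos: [0.6208, -0.1437, 0.1373]
eef_rot: [0.73, 0.684, -0.001, 0.002]
ft_force: [1.1, -1.0, 1.3]
width: 0.0434
grip_force: 0.0
```

```bash
python3 - <<'E'
from g import *
print(st()); s=r.read_state(); q=R.from_quat(s['eef_rot'])
k0=ch(.010,-.193,.150)
for t in np.arange(58,15,-4): a=np.radians(t); p=ch(-.04+.094*np.cos(a),-.193,.07+.094*np.sin(a)-.017); print(t,(q.inv().apply(p-s['ee_pos'])*1000).round(0).tolist())
E
```

```text
(17.6167, array([ 0.6208, -0.1437,  0.1373]), array([ 1.1, -1. ,  1.3]), 0.04344840970747585)
58 [1.0, 1.0, 5.0]
54 [1.0, 6.0, 8.0]
50 [1.0, 12.0, 12.0]
46 [1.0, 16.0, 17.0]
42 [1.0, 21.0, 21.0]
38 [1.0, 25.0, 26.0]
34 [1.0, 29.0, 32.0]
30 [2.0, 32.0, 37.0]
26 [2.0, 36.0, 43.0]
22 [2.0, 38.0, 49.0]
18 [2.0, 40.0, 55.0]
```

Call:
{"api": "apply_moves", "payload": {
  "steps": [
    [0,0,0,1,5,3,0],
    [0,0,0,1,9,5,0],
    [0,0,0,1,12,6,0],
    [0,0,0,1,15,8,0],
    [0,0,0,1,18,10,0],
    [0,0,0,1,21,12,0],
    [0,0,0,1,24,15,0],
    [0,0,0,1,27,18,0],
    [0,0,0,1,30,21,0],
    [0,0,0,1,33,25,0],
    [0,0,0,1,36,29,0],
    [0,0,0,1,37,31,0],
    [0,0,0,1,37,31,0],
    [0,0,0,1,37,31,0]
  ]
}}

```text
time: 18.78
ee_pos: [0.6586, -0.1449, 0.1064]
eef_rot: [0.73, 0.683, -0.0, 0.002]
ft_force: [-1.9, -0.1, -1.2]
width: 0.0438
grip_force: 1.1
```

```bash
python3 - <<'E'
from k import *
print(st())
c=r.camera('scene'); P=pts(np.ones((480,640),bool)); L=(depth(c,P)-C0)@np.c_[CX,CY,[0,0,1]]; h,S,v=px(c); m=(S<70)&(v>110)
k=m[P[:,1],P[:,0]]&(abs(L[:,1])<.045)&(L[:,2]>.2)&(L[:,2]<.345)&(L[:,0]>-.15)&(L[:,0]<.09); print('bar',k.sum(),np.median(L[k],0),L[k].std(0))
h_=((h>102)&(h<125)&(S>130)&(v>40))[P[:,1],P[:,0]]&(abs(L[:,1])<.12)&(L[:,2]>.115); Q=L[h_]; 
print('lid ang',np.arctan(1/-np.polyfit(Q[:,2],Q[:,0],1)[0]),len(Q),np.percentile(Q[:,2],[2,98]))
knuckle()
E
```

```text
(18.7833, array([ 0.6586, -0.1449,  0.1064]), array([-1.9, -0.1, -1.2]), 0.043824161094345594)
bar 79 [ 0.02886289 -0.00225455  0.32081782] [0.00508522 0.02778798 0.01127149]
lid ang 1.2995418055155934 1743 [0.12036748 0.27538842]
knuckle chest top 2 [ 0.0348 -0.1559  0.1345] [ 0.036 -0.156  0.135]
knuckle chest scene 62 [ 0.0293 -0.1723  0.1287] [ 0.071 -0.153  0.138]
```

The lid is at about 1.29 rad and the four-bar estimate puts the stay at about 2.0, so it is broken. I withdraw upward.

Call:
{"api": "apply_moves", "payload": {
  "steps": [
    [0,0,0,1,-4,0,0],
    [0,0,0,1,-7,-8,0],
    [0,0,0,1,-7,-25,0],
    [0,0,0,0,-7,-50,0],
    [0,0,0,0,-7,-85,0],
    [0,0,0,0,-7,-125,0],
    [0,0,0,0,-7,-165,0],
    [0,0,0,0,-7,-205,0],
    [0,0,0,0,-7,-245,0],
    [0,0,0,0,-7,-280,0],
    [0,0,0,0,-7,-300,-0.2],
    [0,0,0,0,-7,-300,-0.2]
  ]
}}

```text
time: 19.93
ee_pos: [0.6513, -0.1427, 0.4136]
eef_rot: [0.73, 0.683, 0.003, 0.006]
ft_force: [-0.1, 0.3, -0.4]
width: 0.0378
grip_force: 0.0
```

```bash
cat > lid.py <<'E'
from k import *
def lid():
    for n in('scene','top'):
        c=r.camera(n); P=pts(np.ones((480,640),bool)); L=(depth(c,P)-C0)@np.c_[CX,CY,[0,0,1]]; h,S,v=px(c); m=(S<70)&(v>110)
        k=m[P[:,1],P[:,0]]&(abs(L[:,1])<.045)&(L[:,2]>.3)&(L[:,2]<.335)&(L[:,0]>-.15)&(L[:,0]<.09); print(n,'bar',k.sum(),np.median(L[k],0),L[k].std(0))
        h_=((h>102)&(h<125)&(S>130)&(v>40))[P[:,1],P[:,0]]&(abs(L[:,1])<.12)&(L[:,2]>.115)&(L[:,2]<.31); Q=L[h_]
        print('lid ang',np.arctan(1/-np.polyfit(Q[:,2],Q[:,0],1)[0]),len(Q),np.percentile(Q[:,2],[2,98]))
E
python3 - <<'E'
from lid import *
print(st()); lid(); knuckle()
for a in(1.25,1.3): print((lidh(a)-C0)@np.c_[CX,CY,[0,0,1]]); move(lidh(a)+[0,0,.09],down(YAW))
E
```

```text
(19.9333, array([ 0.6513, -0.1427,  0.4136]), array([-0.1,  0.3, -0.4]), 0.03781045988162743)
scene bar 73 [ 2.81177758e-02 -4.98120574e-05  3.20647981e-01] [0.00369364 0.02533171 0.00335667]
lid ang 1.2957592617685945 1736 [0.11882447 0.27572376]
top bar 145 [ 0.03423115 -0.00053287  0.32224094] [0.00273216 0.02589201 0.00308614]
lid ang 1.2554629327197453 672 [0.12936605 0.27952974]
knuckle chest top 28 [ 0.0375 -0.1584  0.1317] [ 0.048 -0.153  0.142]
knuckle chest scene 91 [ 0.0294 -0.1841  0.1298] [ 0.044 -0.151  0.142]
[2.47463762e-02 1.78542381e-18 3.15413474e-01]
rot [0.003, 0.004, -0.004] mm [192.1, -14.5, 0.2] ang 0.3
[ 3.55941127e-02 -6.61012388e-18  3.18405585e-01]
rot [0.003, 0.004, -0.004] mm [192.1, -3.7, -2.7] ang 0.3
```

Call:
{"api": "apply_moves", "payload": {
  "steps": [
    [0,0,0,35,-2,0,-0.2],
    [0,0,0,75,-4,0,-0.2],
    [0,0,0,115,-5,0,-0.2],
    [0,0,0,150,-5,0,-0.2],
    [0,0,0,178,-5,0,-0.2],
    [0,0,0,192,-5,0,-0.2],
    [0,0,0,192,-5,0,-0.2],
    [0,0,0,192,-5,20,-0.2],
    [0,0,0,192,-5,45,-0.2],
    [0,0,0,192,-5,70,-0.2],
    [0,0,0,192,-5,92,-0.2],
    [0,0,0,192,-5,108,-0.2],
    [0,0,0,192,-5,115,-0.2],
    [0,0,0,192,-5,115,-0.2],
    [0,0,0,192,-5,115,-1],
    [0,0,0,192,-5,115,-1],
    [0,0,0,192,-5,115,-1],
    [0,0,0,192,-5,115,-1],
    [0,0,0,192,-5,115,-1]
  ],
  "force": 15
}}

```text
time: 21.72
ee_pos: [0.6588, 0.0482, 0.292]
eef_rot: [0.73, 0.683, 0.0, 0.002]
ft_force: [-1.6, -0.4, 1.9]
width: 0.0093
grip_force: 0.6
```

```bash
python3 - <<'E'
from lid import *
print(st(),r.read_state()['grip_force']); s=r.read_state(); q=R.from_quat(s['eef_rot'])
x=(s['ee_pos']-C0)@CX; a0=1.29
from scipy.optimize import brentq
a0=brentq(lambda a:.09-.225*np.cos(a)+.006*np.sin(a)-x,.5,1.5); print('a0',a0,'bar above tip',lidh(a0)[2]-s['ee_pos'][2])
for a in np.r_[np.linspace(a0,0,20)[1:],-.02]: print(round(a,2),(q.inv().apply(lidh(a)-lidh(a0))*1000).round(0).tolist())
E
```

```text
(21.7167, array([0.6588, 0.0482, 0.292 ]), array([-1.6, -0.4,  1.9]), 0.009341710353777968) 0.5669286288321018
a0 1.2972826413601324 bar above tip 0.026301428038949082
1.23 [-0.0, -15.0, 4.0]
1.16 [-0.0, -29.0, 9.0]
1.09 [-0.0, -43.0, 16.0]
1.02 [-0.0, -57.0, 23.0]
0.96 [-0.0, -70.0, 31.0]
0.89 [-0.0, -83.0, 40.0]
0.82 [-0.0, -94.0, 49.0]
0.75 [-0.0, -106.0, 60.0]
0.68 [-0.0, -116.0, 71.0]
0.61 [-0.0, -126.0, 83.0]
0.55 [-0.0, -135.0, 96.0]
0.48 [-0.0, -142.0, 109.0]
0.41 [-0.0, -149.0, 123.0]
0.34 [-0.0, -156.0, 137.0]
0.27 [-0.0, -161.0, 151.0]
0.2 [-0.0, -165.0, 166.0]
0.14 [-0.0, -168.0, 181.0]
0.07 [-0.0, -170.0, 196.0]
0.0 [-0.0, -171.0, 212.0]
-0.02 [-0.0, -171.0, 216.0]
```

Call:
{"api": "apply_moves", "payload": {
  "steps": [
    [0,0,0,0,0,0,-1],
    [0,0,0,0,0,0,-1],
    [0,0,0,0,-7,2,-1],
    [0,0,0,0,-15,4,-1],
    [0,0,0,0,-22,6.5,-1],
    [0,0,0,0,-29,9,-1],
    [0,0,0,0,-36,12,-1],
    [0,0,0,0,-43,16,-1],
    [0,0,0,0,-50,19,-1],
    [0,0,0,0,-57,23,-1],
    [0,0,0,0,-63,27,-1],
    [0,0,0,0,-70,31,-1],
    [0,0,0,0,-76,35,-1],
    [0,0,0,0,-83,40,-1],
    [0,0,0,0,-89,44,-1],
    [0,0,0,0,-94,49,-1],
    [0,0,0,0,-94,49,-1]
  ],
  "force": 20
}}

```text
time: 23.13
ee_pos: [0.5637, 0.054, 0.2408]
eef_rot: [0.73, 0.684, -0.001, 0.002]
ft_force: [0.4, 0.5, -3.9]
width: 0.0075
grip_force: 20.3
```

```bash
python3 - <<'E'
from lid import *
print(st(),r.read_state()['grip_force']); s=r.read_state(); q=R.from_quat(s['eef_rot'])
from scipy.optimize import brentq
x=(s['ee_pos']-C0)@CX
a0=brentq(lambda a:.09-.225*np.cos(a)+.006*np.sin(a)-x,.3,1.5); print('a0',a0,'bar above tip',lidh(a0)[2]-s['ee_pos'][2])
for a in np.r_[np.linspace(a0,0,18)[1:],-.02]: print(round(a,2),(q.inv().apply(lidh(a)-lidh(a0))*1000).round(0).tolist())
E
```

```text
(23.1333, array([0.5637, 0.054 , 0.2408]), array([ 0.4,  0.5, -3.9]), 0.0075040324147970855) 20.260648783296347
a0 0.8130593262826384 bar above tip 0.02677673802680189
0.77 [-0.0, -8.0, 7.0]
0.72 [0.0, -15.0, 15.0]
0.67 [0.0, -22.0, 23.0]
0.62 [0.0, -29.0, 32.0]
0.57 [0.0, -35.0, 40.0]
0.53 [0.0, -41.0, 49.0]
0.48 [0.0, -47.0, 59.0]
0.43 [0.0, -52.0, 68.0]
0.38 [0.0, -56.0, 78.0]
0.33 [0.0, -60.0, 88.0]
0.29 [0.0, -64.0, 98.0]
0.24 [0.0, -67.0, 108.0]
0.19 [0.0, -70.0, 119.0]
0.14 [0.0, -72.0, 129.0]
0.1 [0.0, -73.0, 140.0]
0.05 [0.0, -74.0, 151.0]
0.0 [0.0, -75.0, 161.0]
-0.02 [0.0, -75.0, 166.0]
```

Call:
{"api": "apply_moves", "payload": {
  "steps": [
    [0,0,0,0,-4,3.5,-1],
    [0,0,0,0,-8,7,-1],
    [0,0,0,0,-15,15,-1],
    [0,0,0,0,-22,23,-1],
    [0,0,0,0,-29,32,-1],
    [0,0,0,0,-35,40,-1],
    [0,0,0,0,-41,49,-1],
    [0,0,0,0,-47,59,-1],
    [0,0,0,0,-52,68,-1],
    [0,0,0,0,-56,78,-1],
    [0,0,0,0,-60,88,-1],
    [0,0,0,0,-64,98,-1],
    [0,0,0,0,-67,108,-1],
    [0,0,0,0,-70,119,-1],
    [0,0,0,0,-72,129,-1],
    [0,0,0,0,-73,140,-1],
    [0,0,0,0,-74,147,-1],
    [0,0,0,0,-74,147,-1],
    [0,0,0,0,-74,147,-1]
  ]
}}

```text
time: 24.72
ee_pos: [0.4883, 0.0587, 0.0928]
eef_rot: [0.73, 0.684, -0.003, 0.0]
ft_force: [-9.5, -0.1, -2.4]
width: 0.0077
grip_force: 19.7
```

```bash
python3 - <<'E'
from k import *
print(st(),r.read_state()['grip_force'])
for n in('top','scene'):
    c=r.camera(n);h,S,v=px(c);L=(depth(c,pts((h>102)&(h<125)&(S>130)&(v>40)))-C0)@np.c_[CX,CY,[0,0,1]]
    k=(abs(L[:,0])<.08)&(abs(L[:,1])<.115)&(L[:,2]>.09)&(L[:,2]<.25); print(n,k.sum(),'lid ang',-np.polyfit(L[k,0],L[k,2],1)[0],np.median(L[k,2]))
E
```

```text
(24.7167, array([0.4883, 0.0587, 0.0928]), array([-9.5, -0.1, -2.4]), 0.00770448961828727) 19.662618041038513
top 4217 lid ang 0.07653021966916485 0.12020658415875074
scene 1024 lid ang 0.09207149282480392 0.12069582274223756
```

Call:
{"api": "apply_moves", "payload": {
  "steps": [
    [0,0,0,0,0,4,-1],
    [0,0,0,0,0,8,-1],
    [0,0,0,0,-0.5,12,-1],
    [0,0,0,0,-0.5,16,-1],
    [0,0,0,0,-0.5,18,-1],
    [0,0,0,0,-0.5,18,-1]
  ]
}}

```text
time: 25.32
ee_pos: [0.4871, 0.0587, 0.0745]
eef_rot: [0.73, 0.684, -0.003, -0.0]
ft_force: [-12.3, 2.1, -2.8]
width: 0.008
grip_force: 19.6
```

```bash
cat > sh.py <<'E'
from k import *
print(st(),r.read_state()['grip_force'])
for n in('top','scene'):
    c=r.camera(n);h,S,v=px(c);L=(depth(c,pts((h>102)&(h<125)&(S>130)&(v>40)))-C0)@np.c_[CX,CY,[0,0,1]]
    k=(abs(L[:,0])<.08)&(abs(L[:,1])<.115)&(L[:,2]>.09)&(L[:,2]<.25); print(n,k.sum(),'lid ang',-np.polyfit(L[k,0],L[k,2],1)[0],np.median(L[k,2]))
    k=k&(L[:,0]<-.05); print('front edge z',np.median(L[k,2]))
E
python3 sh.py
```

```text
(25.3167, array([0.4871, 0.0587, 0.0745]), array([-12.3,   2.1,  -2.8]), 0.007987446696928946) 19.61164891719818
top 4246 lid ang -0.0006093070935926519 0.11321983119683243
front edge z 0.11242666240403965
scene 1126 lid ang 0.005762371038329903 0.11325627385910741
front edge z 0.11297617294473827
```

The lid reads shut. I release and lift clear.

Call:
{"api": "apply_moves", "payload": {
  "steps": [
    [0,0,0,0,0,1,-0.7],
    [0,0,0,0,1,1,-0.4],
    [0,0,0,0,1,1,-0.25],
    [0,0,0,0,1,1,-0.25],
    [0,0,0,0,1,-10,-0.25],
    [0,0,0,0,1,-35,-0.25],
    [0,0,0,0,1,-65,-0.25],
    [0,0,0,0,1,-100,-0.25],
    [0,0,0,0,1,-140,-0.25],
    [0,0,0,0,1,-160,-0.25],
    [0,0,0,0,1,-160,-0.25]
  ]
}}

```text
time: 26.33
ee_pos: [0.4941, 0.0598, 0.2426]
eef_rot: [0.73, 0.684, 0.003, 0.005]
ft_force: [-0.1, 0.1, -0.1]
width: 0.0329
grip_force: 0.0
```

```bash
python3 sh.py
```

```text
(26.3333, array([0.4941, 0.0598, 0.2426]), array([-0.1,  0.1, -0.1]), 0.03293283584564304) 0.0
top 3906 lid ang 0.0008080285763684391 0.11319522292374395
front edge z 0.11281565503905178
scene 1715 lid ang -0.0030173734333496663 0.11300464444613256
front edge z 0.11259521240577586
```

Shut and clear. I hand in.

```bash
python3 -c "
from bench import r
print(r.close_job())"
```

```text
the job is handed in; nothing more can be done
None
```

The job is handed in: the pH meter lies flat on the chest floor, the stay was locked and later broken at its knuckle, and the lid was lowered under grip until both cameras read it shut (within 0.005 rad); it took about 26 s, and the hand-in returned no verdict.

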